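# Start three treatment timers in order on the nurses' counter

### The arm

A 7-joint arm with a two-finger parallel gripper is mounted at the origin on the work surface. World frame = base frame: x ahead of the robot, y to its left, z up, the work surface at z = 0. Lengths are in m, angles in rad, forces in N, time in s.
With the tool pointing down it reaches from about 0.4 to 0.9 m from the base axis. Payload 5.5 kg.
Tool frame: the origin (TCP) lies midway between the tips of the shut fingers; the grasp point (between the pads) lies 19 mm behind it (manip.grip_depth is the distance from the TCP to the grasp point, in m); z points along the fingers, y is the line along which they close (so a half turn about z gives the same grasp; the last joint's range is limited). The gripper opens to 92 mm and grips with 3 to 60 N. Pads are 19 mm wide; open, the fingers measure 130 mm over their backs; the gripper's body (75 mm by 190 mm) begins 47 mm behind the grasp point.
Start: joints at [-0.991, 0.501, -0.427, 1.55, 0.221, 1.138, -0.21], TCP at [0.202, 0.618, 0.227] pointing down, gripper open.
Joint ranges: [-2.88, 2.88], [-0.31, 2.03], [-1.54, 1.56], [0.2, 2.42], [-1.41, 4.55], [0.19, 2.02], [-2.57, 2.57]. Speed limits (rad/s): [2.57, 2.57, 3.14, 3.14, 3.14, 3.14, 3.14].

### API

Orientations are given as a unit quaternion [x, y, z, w].
In Python, from bench import manip, effector, viewer gives the robot as it stands. Calls block until the motion is done:
- manip.move_pose(position, orientation): joint-space move of the TCP to a pose.
- manip.servo_line(position, ori=None, vel=0.15): straight line of the TCP; ori=None keeps the orientation; vel is the mean speed in m/s.
- manip.movej(angles): joint-space move.
- effector.open_jaws() and effector.close(f_grip=None): open the fingers fully, or close them until they stop; f_grip is the grip in N (None keeps the last).
- manip.sleep(seconds).
- manip.solve_ik(position, orientation): joint angles nearest the present ones, or None.
- viewer.get_image(name): name is "side" or "top"; returns the picture (400x640x3 uint8, red, green, blue); there is no depth.
- viewer.get_calibration(name): a dict with "vfov" (degrees; the focal length in pixels is half the picture's height over the tangent of half this angle, whatever the lens; pixels are square), "cx", "cy" (the principal point, pixels), "dist_coeffs" ([k1, k2, p1, p2, k3] as OpenCV has them; the pictures are not rectified), "eye" and "attitude" of the camera in the world. Camera axes: x right, y down, z forward; pixel columns grow to the right and rows downward; lengths in m; the calibration is good to about 2 mm. A picture is of the moment at which its call begins. get_calibration takes no time and is no camera call.
A pose or a line that the arm cannot do raises manip.PlanningError and nothing moves.
- manip.hand_in(): hands the job in; it is judged then, once.
Readings, each from a call of its own:
- manip.current_clock(): time.
- manip.current_q(): joint angles.
- manip.current_joint_velocities(): joint speeds.
- manip.current_tau(): joint torques, N m.
- manip.current_tool_pos(): TCP position.
- manip.current_tcp_rot(): TCP orientation.
- manip.current_force(): force on the tool from outside, world axes, zero at the start.
- manip.current_wrist_torque(): the same for the moment, N m.
- manip.current_finger_gap(): finger opening in m.
- manip.current_gripper_force(): force on a finger pad.
Only numpy, scipy, OpenCV 4.12 (cv2) and the standard library are available. Lean on these libraries where they do the work, as an engineer would, in place of code of your own. Each camera call takes 0.05 s, during which the arm holds its last target. There are 200 camera calls.

### The job

Start the treatment timers in this order: with a fingertip, press the plunger on top of the large round timer well down, then that of the square timer, then that of the long timer. Press lightly from above and let go; each plunger stays down by itself. Leave the small round timer's plunger up, and do not pick up, tip or shove the timers or the other things on the counter.

Things in the scene. Friction and masses are not known exactly. Their poses are not given: they have to be found in the camera images.
- large_round_timer: large round timer: white plastic drum, diameter 100 mm, with a ring of dial marks on top, 45 mm high without its plunger, about 0.24 to 0.6 kg, standing loose on the counter (z = 0). Origin: centre of its underside, z up. On its top, at the middle, stands a round plunger with a sprung cap. Any yaw.
- large_round_top (a point): top centre of the cap of the large round timer's plunger, at the middle of the timer; 77 mm above the counter when up, moves with it. Cap: flat grey disc, diameter 34 mm, 8 mm thick, on a stem, sprung on the plunger: it sinks 1 mm per 1 N (at most 12 mm, then hard) and springs back. Pressed, it sinks about 4 mm, then moves the plunger 10 mm, then sinks 8 mm more.
- large_round_plunger (a joint): how far the plunger of the large round timer is pressed down, m: 0 fully up (as all start), 0.010 fully down at its stop; the give of its sprung cap is not counted. It slides against about 4 N friction, has no spring and stays where it is left; beyond 0.006 the timer runs.
- square_timer: square timer: white plastic block, 80 x 80 mm in plan, with a ring of dial marks on top, 60 mm high without its plunger, about 0.24 to 0.6 kg, standing loose on the counter (z = 0). Origin: centre of its underside, z up. On its top, at the middle, stands a round plunger with a sprung cap. Any yaw.
- square_top (a point): top centre of the cap of the square timer's plunger, at the middle of the timer; 92 mm above the counter when up, moves with it. Cap: flat grey disc, diameter 34 mm, 8 mm thick, on a stem, sprung on the plunger: it sinks 1 mm per 1 N (at most 12 mm, then hard) and springs back. Pressed, it sinks about 4 mm, then moves the plunger 10 mm, then sinks 8 mm more.
- square_plunger (a joint): how far the plunger of the square timer is pressed down, m: 0 fully up (as all start), 0.010 fully down at its stop; the give of its sprung cap is not counted. It slides against about 4 N friction, has no spring and stays where it is left; beyond 0.006 the timer runs.
- long_timer: long timer: white plastic block, 120 mm (its x) x 60 mm (its y) in plan, dark display window on its top at the -x half, plunger at the other end, 50 mm high without its plunger, about 0.24 to 0.6 kg, standing loose on the counter (z = 0). Origin: centre of its underside, z up. On its top, 30 mm along its +x from the middle, stands a round plunger with a sprung cap. Any yaw.
- long_top (a point): top centre of the cap of the long timer's plunger, 30 mm along its +x from the middle of the timer; 82 mm above the counter when up, moves with it. Cap: flat grey disc, diameter 34 mm, 8 mm thick, on a stem, sprung on the plunger: it sinks 1 mm per 1 N (at most 12 mm, then hard) and springs back. Pressed, it sinks about 4 mm, then moves the plunger 10 mm, then sinks 8 mm more.
- long_plunger (a joint): how far the plunger of the long timer is pressed down, m: 0 fully up (as all start), 0.010 fully down at its stop; the give of its sprung cap is not counted. It slides against about 4 N friction, has no spring and stays where it is left; beyond 0.006 the timer runs.
- small_round_timer: small round timer: white plastic drum, diameter 64 mm, with a ring of dial marks on top, 45 mm high without its plunger, about 0.24 to 0.6 kg, standing loose on the counter (z = 0). Origin: centre of its underside, z up. On its top, at the middle, stands a round plunger with a sprung cap. Any yaw.
- small_round_top (a point): top centre of the cap of the small round timer's plunger, at the middle of the timer; 77 mm above the counter when up, moves with it. Cap: flat grey disc, diameter 34 mm, 8 mm thick, on a stem, sprung on the plunger: it sinks 1 mm per 1 N (at most 12 mm, then hard) and springs back. Pressed, it sinks about 4 mm, then moves the plunger 10 mm, then sinks 8 mm more.
- small_round_plunger (a joint): how far the plunger of the small round timer is pressed down, m: 0 fully up (as all start), 0.010 fully down at its stop; the give of its sprung cap is not counted. It slides against about 4 N friction, has no spring and stays where it is left; this timer is to stay unpressed.
- bottle: bystander: white plastic bottle, diameter 66 mm, 150 mm high; origin centre of its underside
- jar: bystander: glass jar with steel lid, diameter 72 mm, 90 mm high; origin centre of its underside
- bowl: bystander: steel bowl, rim diameter 90 mm, 45 mm high; origin centre of its underside

How it is judged:
By the outcome, as a careful person would: the job done as asked, in the order asked, and still so for the second after the job is handed in, with the robot touching nothing.
It also fails if it takes over 48 s, if anything falls off the work surface, if the arm or the gripper's body presses on something with over 40 N, if the wrist force passes 120 N, or if a joint passes its speed limit or range.

## Working session

There is one attempt and no reset: what is moved stays moved. The work goes in short steps, each a Python script; the robot and the scene stay as the last script left them, time stands still between calls to the robot, and variables do not carry over. Pictures are saved under pics/ and viewed, at most 10 in all, crops included, and the job is handed in when it is done.

```bash
mkdir -p pics; ls
python3 - <<'E'
from bench import manip, effector, viewer
import cv2
for n in("side","top"):
    cv2.imwrite(f"pics/{n}0.png",viewer.get_image(n)[:,:,::-1]); print(viewer.get_calibration(n))
print(manip.current_clock(),manip.current_tcp_rot())
E
```

```text
pics
{'vfov': 42.355772640163984, 'cx': 315.82579782950853, 'cy': 202.8516880893326, 'dist_coeffs': array([-0.08932648,  0.        ,  0.        ,  0.        ,  0.        ]), 'eye': array([ 0.33815575, -1.00479451,  0.9910415 ]), 'attitude': array([ 0.90698744, -0.1016106 ,  0.04677135, -0.40603142])}
{'vfov': 47.12672366070803, 'cx': 320.8521035117652, 'cy': 196.7001054091437, 'dist_coeffs': array([0.03858043, 0.        , 0.        , 0.        , 0.        ]), 'eye': array([0.36343208, 0.02053336, 1.05362032]), 'attitude': array([ 0.70639085, -0.70150952,  0.07705557, -0.05439485])}
0.1 [ 1.57701153e-01  9.87486479e-01 -8.72563389e-04 -1.97049384e-04]
```

View pics/side0.png

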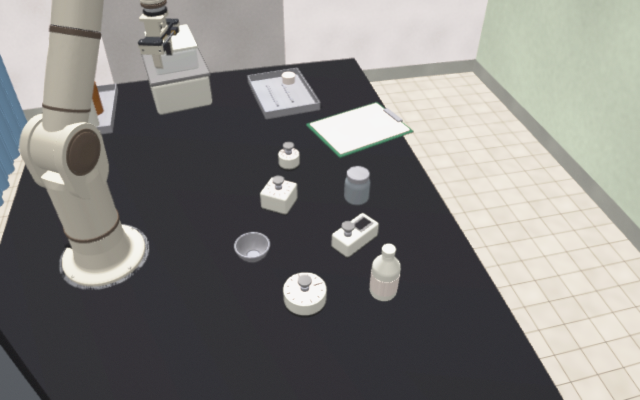

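View pics/top0.png

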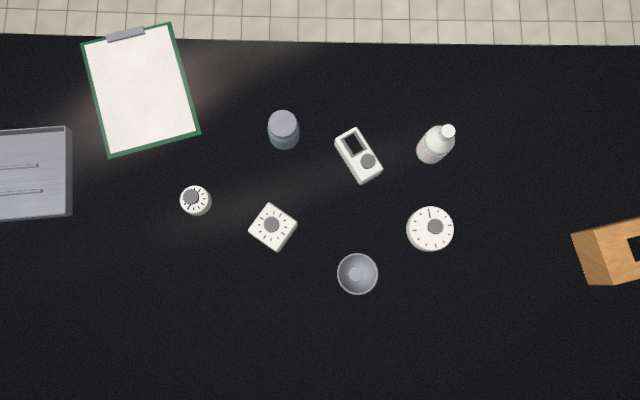

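The side view shows caps near (305,283) large, (279,183) square, (348,229) long and (288,147) small. In the top view they are near (435,227), (271,225), (368,161) and (191,197). I'll enlarge them to read the positions more closely.

Run:
```python
import cv2,numpy as np
S=cv2.imread("pics/side0.png");T=cv2.imread("pics/top0.png")
def c(I,u,v,r=20):
    o=cv2.resize(I[v-r:v+r,u-r:u+r],(260,260),interpolation=cv2.INTER_CUBIC)
    for k in range(0,40,10):
        p=int(k*6.5); cv2.putText(o,str(u-r+k),(p,10),0,.35,(0,255,255),1); cv2.putText(o,str(v-r+k),(0,p+12),0,.35,(0,255,0),1)
        cv2.line(o,(p,0),(p,260),(0,120,200),1);cv2.line(o,(0,p),(260,p),(0,160,0),1)
    return o
cv2.imwrite("pics/crop.png",np.vstack([np.hstack([c(S,305,283),c(S,279,183),c(S,348,229)]),np.hstack([c(T,435,227),c(T,271,225),c(T,368,161)])]))
```

```text
(no output)
```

View pics/crop.png

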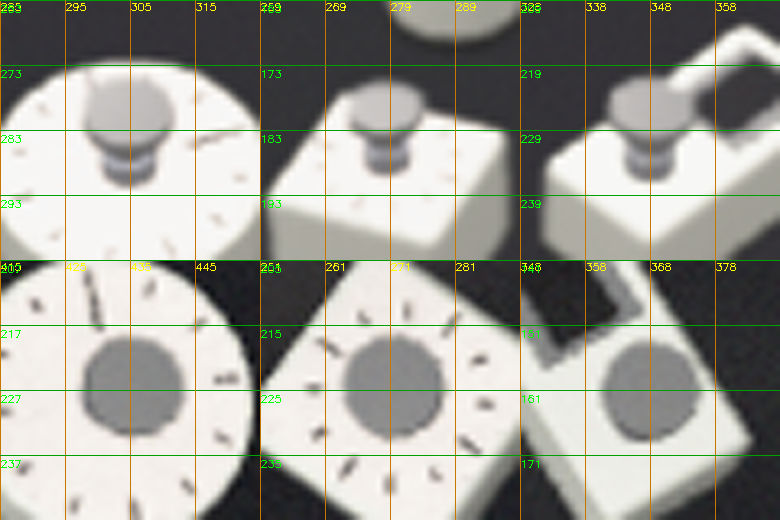

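The crops give the top-face centres of the caps. Top view: large (435.1,226.0), square (271.2,224.1), long (367.8,160.8). Side view: large (304.3,279.5), square (278.0,178.8), long (347.9,225.1). Next I triangulate.

```bash
cat > h.py <<'E'
import numpy as np,cv2
from scipy.spatial.transform import Rotation as R
def cam(c):
    f=200/np.tan(np.radians(c["vfov"]/2))
    return np.array([[f,0,c["cx"]],[0,f,c["cy"]],[0,0,1]]),np.array(c["dist_coeffs"],float)
def ray(c,uv):
    K,d=cam(c); p=cv2.undistortPoints(np.array([[uv]],float),K,d)[0,0]
    return np.array(c["eye"]),R.from_quat(c["attitude"]).apply(np.array([*p,1.]))
def onplane(c,uv,z):
    e,d=ray(c,uv); return e+d*(z-e[2])/d[2]
def tri(c1,p1,c2,p2):
    e1,d1=ray(c1,p1);e2,d2=ray(c2,p2)
    s=np.linalg.lstsq(np.c_[d1,-d2],e2-e1,rcond=None)[0]
    a,b=e1+s[0]*d1,e2+s[1]*d2
    return (a+b)/2,np.linalg.norm(a-b)
E
python3 - <<'E'
from h import *
from bench import manip,viewer
np.set_printoptions(precision=4,suppress=True)
T,S=[viewer.get_calibration(n) for n in("top","side")]
for n,t,s,z in (("large",(435.1,226),(304.3,279.5),.077),("square",(271.2,224.1),(278,178.8),.092),("long",(367.8,160.8),(347.9,225.1),.082)):
    print(n,*tri(T,t,S,s),onplane(T,t,z),onplane(S,s,z))
for n,t,z in (("small",(191,197),.077),("bottletop",(448,130),.15),("bottle base",(430,155),0.),("jar",(283,123),.09),("bowl",(357,273),.045)): print(n,onplane(T,t,z))
a=onplane(T,(368,161),.08)
E
```

```text
large [ 0.4848 -0.2571  0.0768] 0.0019946621597701033 [ 0.4858 -0.2571  0.077 ] [ 0.4838 -0.2573  0.077 ]
square [0.4844 0.094  0.0945] 0.0007447985356913048 [0.4851 0.0941 0.092 ] [0.4844 0.0969 0.092 ]
long [ 0.6271 -0.1131  0.0828] 0.0009928130040151289 [ 0.6279 -0.1132  0.082 ] [ 0.6269 -0.1123  0.082 ]
small [0.5441 0.2676 0.077 ]
bottletop [ 0.6772 -0.2715  0.15  ]
bottle base [ 0.6662 -0.2739  0.    ]
jar [0.709  0.0737 0.09  ]
bowl [ 0.3856 -0.0909  0.045 ]
```

The triangulated heights (77, 94 and 83 mm) match the expected 77, 92 and 82 mm. The two views agree within 3 mm in plan, well inside the 17 mm cap radius. I'll close the gripper and press the large timer.

```bash
cat > press.py <<'E'
import numpy as np
from bench import manip
def press(name,x,y,h,q=[0,1,0,0],depth=.0175):
    """h: cap height; steps down, log force; stop at depth or 9 N over the free reading."""
    manip.move_pose([x,y,.20],q)
    manip.servo_line([x,y,h+.008],vel=.12)
    f0=manip.current_force()[2]; log=[]
    for z in np.append(np.arange(h+.003,h-depth,-.003),h-depth):
        manip.servo_line([x,y,z],vel=.03)
        f=manip.current_force()[2]-f0; log.append((round((h-manip.current_tool_pos()[2])*1000,1),round(f,1)))
        if f>9: break
    manip.servo_line([x,y,.16],vel=.12)
    print(name,log,manip.current_clock())
E
python3 - <<'E'
from bench import manip,effector
for p in ([.4848,-.2572,.2],[.4846,.0945,.2],[.6273,-.1129,.2]): print(manip.solve_ik(p,[0,1,0,0]))
effector.close(5)
print(manip.current_clock(),manip.current_finger_gap())
p=manip.current_tool_pos(); manip.servo_line([p[0]+.1,p[1]-.1,.27],vel=.2)
from press import press
press("large",.4848,-.2572,.077)
E
```

```text
[ 0.05483474  0.34159292  0.47093644  1.85963611 -0.18367831  0.98298701
  2.17558525]
[-0.07708552  0.2297149  -0.19371702  1.96898819  0.05400272  0.94773219
  1.27342869]
[ 0.10380903  0.46840664  0.04352329  1.62371087 -0.02264764  1.04996741
  1.7247166 ]
1.5333 0.0008453689011425842
large [(np.float64(-3.1), np.float64(-1.6)), (np.float64(0.1), np.float64(-0.8)), (np.float64(2.8), np.float64(2.7)), (np.float64(5.9), np.float64(2.2)), (np.float64(9.0), np.float64(2.9)), (np.float64(12.0), np.float64(2.4)), (np.float64(14.8), np.float64(3.9)), (np.float64(17.1), np.float64(6.1))] 9.4083
```

The force shows a plateau of about 4 N, then a rise of a few N at 15–17 mm, so the plunger reached its stop. On to the square and long timers, then a picture with the arm retracted.

Run:
```python
from press import press
from bench import manip,viewer
import cv2,numpy as np
press("square",.4846,.0945,.092)
press("long",.6273,-.1129,.082)
manip.servo_line([.55,-.11,.3],vel=.2)
manip.move_pose([.25,.5,.3],[0,1,0,0])
print(manip.current_clock())
S=viewer.get_image("side")[:,:,::-1];T=viewer.get_image("top")[:,:,::-1]
cv2.imwrite("pics/end.png",np.hstack([cv2.resize(S[130:330,230:430],(400,400),interpolation=2),cv2.resize(T[100:300,160:360+100],(400,267),interpolation=2) if 0 else cv2.copyMakeBorder(cv2.resize(T[90:300,165:475],(400,271),interpolation=2),0,129,0,0,0)]))
```

```text
square [(np.float64(-3.1), np.float64(0.9)), (np.float64(0.1), np.float64(1.2)), (np.float64(2.9), np.float64(3.4)), (np.float64(6.0), np.float64(4.2)), (np.float64(9.0), np.float64(3.8)), (np.float64(12.0), np.float64(4.9)), (np.float64(14.9), np.float64(4.9)), (np.float64(17.1), np.float64(8.2))] 14.6583
long [(np.float64(-3.1), np.float64(-1.3)), (np.float64(0.1), np.float64(-1.4)), (np.float64(2.7), np.float64(1.6)), (np.float64(5.9), np.float64(2.7)), (np.float64(9.0), np.float64(2.0)), (np.float64(12.0), np.float64(2.3)), (np.float64(14.9), np.float64(4.6)), (np.float64(17.0), np.float64(6.5))] 19.7417
23.1083
```

View pics/end.png

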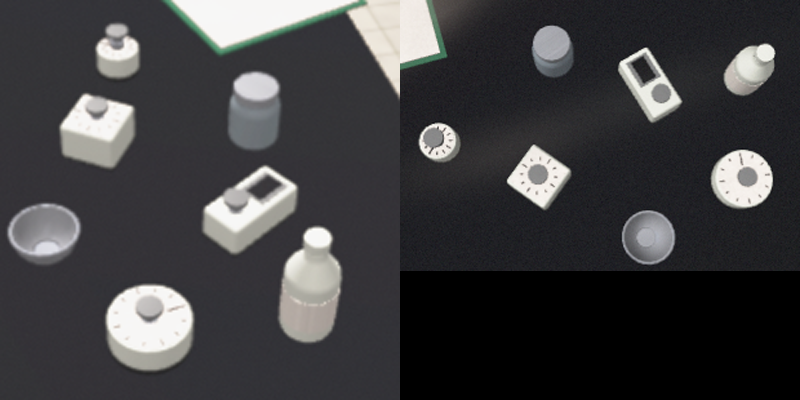

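The picture shows the caps of the large (150,307), square (97,105) and long (236,198) timers sitting low. The small timer's cap (117,32) still stands up on its stem, and nothing else has visibly moved.

```bash
python3 -c "
from bench import manip
print(manip.hand_in())"
```

```text
the job is handed in; nothing more can be done
None
```

I pressed the large round, square and long timers' plungers down in that order, left the small round one up, and handed the job in at about 23 s with nothing else visibly moved.

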